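Load a field logger's cell and close its click-stop cap

ROBOT

A 6-joint arm with a two-finger parallel gripper is mounted at the origin on a cart in front of the work surface, level with it; the furniture and walls round the work are solid. World frame = base frame: x ahead of the robot, y to its left, z up, the work surface at z = 0. Lengths are in m, angles in rad, forces in N, time in s.
With the tool pointing down it reaches from about 0.325 to 0.9 m from the base axis. Payload 3.5 kg.
Tool frame: the origin (TCP) lies where the fingers leave the gripper's body, on its centre line; the fingertips stand 73 mm ahead of it and the grasp point (between the pads) lies 54 mm ahead of it; z points along the fingers, y is the line along which they close (so a half turn about z gives the same grasp; the last joint's range is limited). The gripper opens to 85 mm and grips with 20 to 120 N. Pads are 22 mm wide; open, the fingers measure 114 mm over their backs; the gripper's body (76 mm by 85 mm) begins 54 mm behind the grasp point. The pads swing forward as they close: fully open they stand 13 mm farther back than shut.
Start: joints at [-1.302, 0.276, -0.026, 1.268, 0, 1.467], TCP at [0.227, -0.582, 0.304] pointing down, gripper open.
Joint ranges: [-3.12, 3.12], [-0.85, 1.88], [-1.08, 1.24], [-1.95, 2.15], [-1.57, 1.53], [-3.14, 3.14]. Speed limits (rad/s): [2.57, 2.57, 3.14, 3.14, 3.14, 3.14].

INTERFACE

Orientations are given as a 3x3 rotation matrix whose columns are the frame's x, y, z axes.
In Python, from rig import robot gives the robot as it stands.
- The arm moves only by the tool carry_out, never from a script. Its argument "moves" is a list of rows, each an object of numbers: "dx", "dy", "dz": the shift along the tool's x, y, z normalised to -1 to 1, where 1 is 0.1 m; "rx", "ry", "rz": the turn, a rotation vector about the tool's x, y, z normalised to -1 to 1, where 1 is 2 pi rad; "jaw": the closure, from -1 (fully open) to 1 (shut), so that 0 is half open. A call has 1 to 10 rows; each row is the pose to reach, as a shift and turn from the pose commanded when the call began, along the tool's axes at that moment, turning the shorter way round; what a row does not reach only later rows make up. A row lasts 1/8 s, in which the tool goes at most 62.5 mm and 10.7 degrees, less where a joint would pass 70% of its speed; a pose out of reach is approached as far as the arm can. A call with a number of a shift or a turn outside -1 to 1 is refused whole. A call with a gripper value outside its range is refused whole. The fingers move at their own pace and stop on an object; "newtons" is the grip in N (left out, the last holds). Time passes only in rows, so rows that repeat a pose let the fingers close. It gives the time, the measured TCP pose, the force, the opening and the grip force at its end, in the units of the state.
- robot.observe(): the state, without advancing time (a new reading comes with each control period).
- robot.get_image(name): name is "scene" or "top"; returns (picture, depth): 480x640x3 uint8, blue, green, red; 480x640 float32, m along the optical axis (not along the pixel's ray), 0 where there is no reading.
- robot.get_calibration(name): a dict with "intrinsics" (3x3 intrinsics, pixels), "extrinsics" (4x4, takes a point from camera to world coordinates). Camera axes: x right, y down, z forward; pixel columns grow to the right and rows downward; lengths in m; the calibration is good to about 2 mm. A picture is of the moment at which its call begins. get_calibration takes no time and is no camera call.
- robot.job_done(): hands the job in; it is judged then, once.
The state is a dict: "t": time; "joint_pos": joint angles; "qd": joint speeds; "joint_efforts": joint torques, N m; "eef_pos": TCP position; "tool_rot": TCP orientation; "wrist_force": force on the tool from outside, world axes, zero at the start; "ft_torque": the same for the moment, N m; "width": finger opening in m; "gripper_force": force on a finger pad.
Only numpy, scipy, OpenCV 4.12 (cv2) and the standard library are available. Lean on these libraries where they do the work, as an engineer would, in place of code of your own. Each camera call takes 0.05 s, during which the arm holds its last target. There are 200 camera calls.

TASK

Load the battery cell into the open tube of the small grey field logger, then close it with its click-stop cap: set the cap on the neck, turn it clockwise under light pressure until it drops in, and keep turning until its ratchet has clicked two or three times (never more than six). Press only lightly on the neck, and leave the other parts on the bench where they are.

Things in the scene. Friction and masses are not known exactly. Their poses are not given: they have to be found in the camera images.
- neck (a point): Logger: grey die-cast box on a steel plate, screwed down, its top 36 mm high; bare metal neck at one end. Point: on the neck's upright axis at its rim, 52 mm above the bench; +x runs along the box. Tube open at the top: bore 29 mm, 40 mm deep below the rim. Neck 33 mm over the tube, rim bevelled 1 mm, four outward lugs (41 mm across, tops 4 mm and undersides 8 mm below the rim).
- logger: The same logger. Origin on the neck's axis at the bench surface, z up. Round the neck lies a rubber gasket, top 13.5 mm below the rim. The four lugs (+x, +y, -x, -y) leave gaps at 45 degrees between them, each with some 8 degrees of play either way for a lug of the cap. Forces between cap and logger must stay under 45 N.
- cell_mid (a point): Battery cell, upright: a black cylinder with a copper-coloured shoulder, 26 mm across and 50 mm tall with bright steel nub on top (9 mm wide, 2 mm high), 45 to 90 g. Point: its centre, 25 mm up; z is its axis. Standing on the tube's floor its top is 10 mm above the neck's rim and this point 15 mm below the rim.
- cap_mid (a point): Click-stop cap, standing mouth down: black ribbed round grip 55 mm across, 36 mm tall, its edge 3 mm above the underside. Point: its centre, 18 mm above the underside; z is up. Hollow, 24 mm deep, with four inward lugs 3.5 mm thick, 7 mm wide, at the underside (36.6 mm clear between them, 44.6 mm inside the wall). They sit on the ratchet, hidden, at an unknown angle to the grip.
- cap_rim (a point): The centre of the cap's underside, 18 mm below its mid point. On the neck before it drops in: 4 mm below the neck's rim (lugs on lugs). Dropped in, on the gasket: 13.5 mm below. It must be below 11.5 mm to turn; then, clockwise from above, its lugs run some 30 degrees under the neck's lugs to a stop, with 2 mm of play upward.
- cap: The cap's grip, with all inside it, about 120 g. Origin at the centre of its underside. Turned clockwise beyond the stop, the grip slips over its ratchet: the moment climbs to some 0.2 to 0.3 N m, falls suddenly, and does so again every 20 degrees (one click).
- ratchet (a joint): How far the grip has slipped clockwise over its ratchet: 0 at the start, 0.35 rad more for each click; negative if slipped the other way.
- capacitor: Bystander: an electrolytic capacitor, a smooth cylinder 25 mm across and 40 mm tall, no nub on top, standing near the cell and the cap. Origin at its foot.
- heatsink: Bystander: a black finned heatsink, 40x40x23 mm. Origin at its foot.
- battery_9v: Bystander: a 9 V block battery lying flat, 26x51x18 mm. Origin at its underside.
- usb_stick: Bystander: a small memory stick lying flat, 17x52x8 mm. Origin at its underside.
Mind the look-alikes: they are no part of the job. What is shaped like the cap but red is not meant.

How it is judged:
On the way, in this order (a step that is already met when the one before it is completed fails the run):
1. the cell stands home in the logger's tube (z of cell_mid in the frame of neck below -0.011 m and horizontal distance between cell_mid and neck below 0.004 m and angle between cell_mid's own z axis and vertical below 0.12 rad), for 0.2 s.
2. the cap has dropped down over the neck's lugs, its ratchet not yet slipped (z of cap_rim in the frame of neck below -0.0105 m and horizontal distance between cap_rim and neck below 0.004 m and angle between cap_rim's own z axis and vertical below 0.1 rad and value of joint ratchet below 0.3 rad), for 0.2 s.
3. the cap is down and its ratchet has clicked at least twice clockwise (z of cap_rim in the frame of neck below -0.0105 m and horizontal distance between cap_rim and neck below 0.004 m and angle between cap_rim's own z axis and vertical below 0.1 rad and value of joint ratchet above 0.6 rad), for 0.2 s.
At the end, for the whole second after the job is handed in: The cell stands home in the tube (centre within 4 mm of the axis, at least 11 mm below the rim); the cap is down on the neck (within 4 mm, underside at least 10.5 mm below the rim, level), still, and its ratchet has clicked two to six times clockwise (0.6 to 2.3 rad) (all of step 1 and all of step 3 and value of joint ratchet below 2.3 rad and linear speed of cap below 0.02 m/s); the robot touches nothing.
It fails at once if the cap is pressed or forced against the logger with over 45 N (contact force between cap and logger above 45 N).
It fails at once if the ratchet is run on past six clicks (value of joint ratchet above 2.3 rad).
It fails at once if a bystander is moved by over 20 mm (distance of any of capacitor, heatsink, battery_9v, usb_stick from where it was at the start of the episode above 0.02 m).
It also fails if it takes over 72 s, if anything falls off the work surface, if the arm or the gripper's body presses on something with over 40 N, if the wrist force passes 120 N, or if a joint passes its speed limit or range.

## Working session

There is one attempt and no reset: what is moved stays moved. The work goes in short steps, Python scripts to look and compute and a tool call to move; the robot and the scene stay as the last step left them, time stands still between calls to the robot, and variables do not carry over. Pictures are saved under pics/ and viewed, at most 10 in all, crops included, and the job is handed in when it is done.

Besides the shell and the picture viewer there is one more tool, called after "Emit:" by a JSON object that holds its "fn" and its "kwargs". carry_out: Moves the arm, as the interface text tells. Its arguments: {"type":"object","properties":{"moves":{"type":"array"},"newtons":{"type":"number"}},"required":["moves"]}

```bash
mkdir -p pics; ls
cat > h.py <<'E'
import numpy as np, cv2
from rig import robot
def cal(n):
    c=robot.get_calibration(n); return np.array(c["intrinsics"]),np.array(c["extrinsics"])
def ray(n,u,v,z):
    K,E=cal(n); d=E[:3,:3]@np.linalg.inv(K)@[u,v,1]; o=E[:3,3]
    return o+d*(z-o[2])/d[2]
def cloud(n,D):
    K,E=cal(n); v,u=np.mgrid[:480,:640]
    p=np.stack([(u-K[0,2])/K[0,0]*D,(v-K[1,2])/K[1,1]*D,D],-1)
    return p@E[:3,:3].T+E[:3,3]
E
python3 - <<'E'
from h import *
for n in("scene","top"):
    I,D=robot.get_image(n); cv2.imwrite(f"pics/{n}0.png",I); np.savez(f"{n}0.npz",I=I,D=D)
    K,E=cal(n); print(n,K.round(1).tolist(),E.round(3).tolist())
s=robot.observe(); print(s["t"],s["eef_pos"],s["tool_rot"],s["wrist_force"])
E
```

```text
pics
scene [[475.2, 0.0, 321.1], [0.0, 475.2, 243.9], [0.0, 0.0, 1.0]] [[0.545, -0.532, 0.648, -0.021], [-0.838, -0.331, 0.433, -0.638], [-0.016, -0.779, -0.627, 0.604], [0.0, 0.0, 0.0, 1.0]]
top [[460.4, 0.0, 323.2], [0.0, 460.4, 238.6], [0.0, 0.0, 1.0]] [[0.021, -0.983, 0.184, 0.371], [-1.0, -0.021, 0.001, -0.261], [0.003, -0.184, -0.983, 0.908], [0.0, 0.0, 0.0, 1.0]]
0.1 [ 0.22691518 -0.58175912  0.30283099] [[ 9.31673312e-01  3.63296836e-01 -4.98427216e-04]
 [ 3.63297080e-01 -9.31671179e-01  2.01132162e-03]
 [ 2.66336508e-04 -2.05497183e-03 -9.99997853e-01]] [0.1547445  0.90107029 0.53862252]
```

View pics/top0.png

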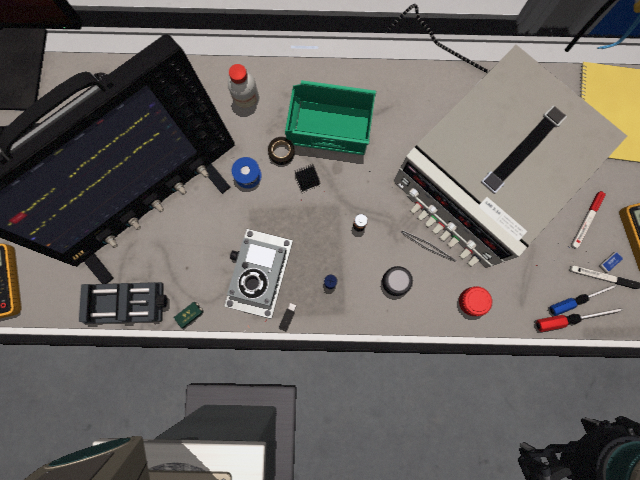

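View pics/scene0.png

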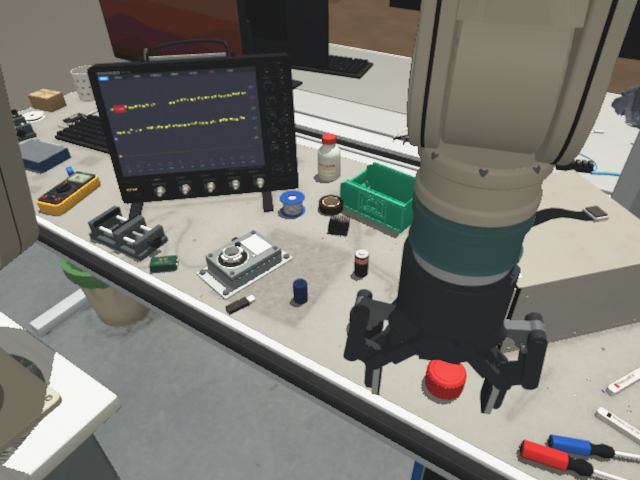

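Top view: the neck is at (253,284), the cell (steel nub on top) at (360,222), the dark cap at (397,281). Look-alikes are the blue capacitor at (330,283), the red cap at (475,301), the blue reel at (246,172) and the brown ring at (281,150). By the description I choose (360,222) and (397,281), and I'll check them in one crop.

Run:
```python
from h import *
z=np.load("top0.npz");I,D=z["I"],z["D"];P=cloud("top",D)
def crop(u,v,r=24): return cv2.resize(I[v-r:v+r,u-r:u+r],(380,380),interpolation=cv2.INTER_CUBIC)
cv2.imwrite("pics/crops.png",np.hstack([crop(253,284,30),crop(360,222)] )) 
cv2.imwrite("pics/crops2.png",np.hstack([crop(397,281),crop(253,284)] )) 
for nm,u,v,h,lo in(("cell",360,222,.05,.03),("cap",397,281,.036,.02),("cpt",330,283,.04,.025),("neck",253,284,.052,.046),("red",475,301,.036,.02),("heats",307,178,.023,.015),("usb",288,317,.008,.004)):
    r=30; sub=P[v-r:v+r,u-r:u+r].reshape(-1,3); m=sub[:,2]>lo
    d=np.hypot(*(sub[:,:2]-ray("top",u,v,h)[:2]).T); q=sub[m&(d<.04)]
    c,rad=cv2.minEnclosingCircle(q[:,:2].astype(np.float32)) 
    print(nm,ray("top",u,v,h).round(4),len(q),np.median(q,0).round(4),"zmax",q[:,2].max().round(4),"circ",np.round(c,4),round(rad,4), "bbox",q.min(0).round(4),q.max(0).round(4))
```

```text
cell [ 0.5654 -0.3291  0.05  ] 163 [ 0.5677 -0.3307  0.0478] zmax 0.0535 circ [ 0.5696 -0.3307] 0.0132 bbox [ 0.5567 -0.343   0.0325] [ 0.582  -0.318   0.0535]
cap [ 0.4556 -0.401   0.036 ] 683 [ 0.4569 -0.4026  0.0357] zmax 0.0403 circ [ 0.4577 -0.4035] 0.028 bbox [ 0.4298 -0.4305  0.02  ] [ 0.4848 -0.376   0.0403]
cpt [ 0.4487 -0.2741  0.04  ] 142 [ 0.4527 -0.2742  0.0396] zmax 0.0434 circ [ 0.4533 -0.2748] 0.0126 bbox [ 0.4412 -0.2873  0.0251] [ 0.464  -0.2626  0.0434]
neck [ 0.4428 -0.131   0.052 ] 149 [ 0.4463 -0.1294  0.0497] zmax 0.0558 circ [ 0.4468 -0.1282] 0.0209 bbox [ 0.4263 -0.149   0.046 ] [ 0.4656 -0.1074  0.0558]
red [ 0.4211 -0.5474  0.036 ] 725 [ 0.4213 -0.5504  0.0355] zmax 0.0394 circ [ 0.4221 -0.5534] 0.0288 bbox [ 0.3952 -0.582   0.02  ] [ 0.4498 -0.5249  0.0394]
heats [ 0.6595 -0.2244  0.023 ] 171 [ 0.6646 -0.2255  0.0218] zmax 0.0264 circ [ 0.6646 -0.2243] 0.0273 bbox [ 0.6391 -0.2485  0.0153] [ 0.6893 -0.1997  0.0264]
usb [ 0.3844 -0.1949  0.008 ] 271 [ 0.3874 -0.1925  0.0073] zmax 0.0351 circ [ 0.3882 -0.1947] 0.0386 bbox [ 0.3597 -0.2332  0.004 ] [ 0.4127 -0.1561  0.0351]
```

View pics/crops.png

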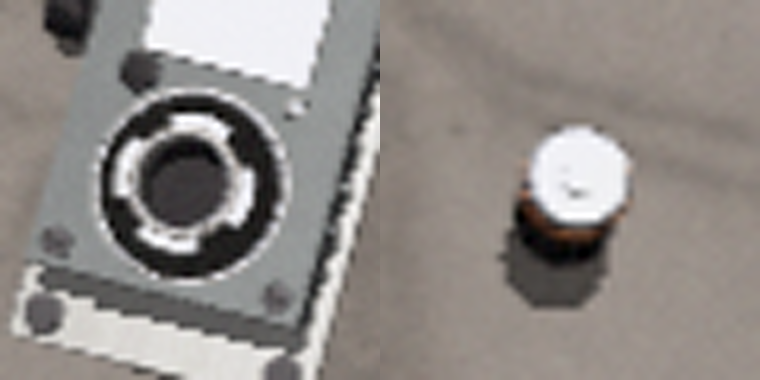

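View pics/crops2.png

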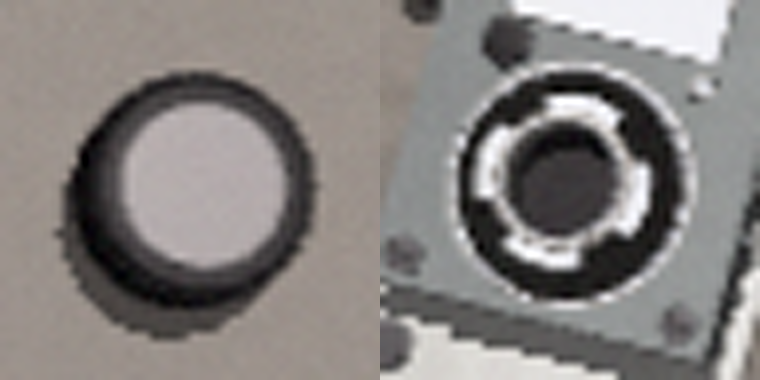

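The crops confirm the choice: cell with white/steel top and copper shoulder, black cap with a plain grey top, and a neck with four lugs at about (252,283). Next I refine to sub-pixel.

Run:
```python
from h import *
def blob(n,I,u,v,r,f,h,nm):
    s=I[v-r:v+r+1,u-r:u+r+1].astype(int); m=f(s).astype(np.uint8)
    k,l,st,c=cv2.connectedComponentsWithStats(m,connectivity=8)
    return m,l,st,c
Z={n:np.load(n+"0.npz")["I"] for n in("top","scene")}
W=lambda t:(lambda s:s.min(-1)>t)
for n,nm,u,v,r,f,h in(("top","cell",360,219,11,W(170),.05),("top","cap",397,280,14,W(140),.036),("top","lugs",252,283,12,W(175),.048),
  ("scene","cell",362,252,9,W(170),.05),("scene","lugs",233,255,17,W(190),.048)):
    I=Z[n]; m,l,st,c=blob(n,I,u,v,r,f,h,nm)
    pts=[]
    if nm=="lugs":
        yy,xx=np.mgrid[-r:r+1,-r:r+1]; 
        if n=="top": m=m*(np.hypot(xx,yy)<12)
        q=cv2.findNonZero(m); hull=cv2.convexHull(q); 
        (cx,cy),ax,an=cv2.fitEllipse(hull) ; mask=m
    else:
        k=1+np.argmax(st[1:,4]); cx,cy=c[k]; ax=st[k]; an=0
    p=ray(n,cx+u-r,cy+v-r,h); print(n,nm,round(cx+u-r,2),round(cy+v-r,2),ax,p.round(4))
I=Z["scene"]
cv2.imwrite("pics/sc.png",np.hstack([cv2.resize(I[235:275,213:253],(390,390),interpolation=2),cv2.resize(I[242:282,342:382],(390,390),interpolation=2)]))
# lug angles: bright pixels at radius 17-20 mm round neck
n0=ray("top",252.1,282.7,.048)
for a in range(0,360,5):
    t=np.radians(a); v=[]
    K,E=cal("top")
    q=np.linalg.inv(E)@np.r_[n0+[.0185*np.cos(t),.0185*np.sin(t),0],1]; q=K@q[:3]; q=q/q[2]
    v=cv2.getRectSubPix(Z["top"],(1,1),(float(q[0]),float(q[1])))[0,0].min()
    print(a,v,end="; ")
```

```text
top cell 360.69 219.65 [  6   6  13  12 119] [ 0.57   -0.3303  0.05  ]
top cap 398.29 279.82 [  6   4  20  21 321] [ 0.4579 -0.4035  0.036 ]
top lugs 251.75 282.51 (21.11542320251465, 21.585559844970703) [ 0.4458 -0.128   0.048 ]
scene cell 362.79 250.25 [  0   0  19  19 245] [ 0.5758 -0.3303  0.05  ]
scene lugs 235.13 253.63 (25.638723373413086, 40.96247482299805) [ 0.4463 -0.1362  0.048 ]
0 234; 5 234; 10 230; 15 182; 20 111; 25 91; 30 89; 35 93; 40 72; 45 124; 50 194; 55 225; 60 225; 65 223; 70 230; 75 228; 80 207; 85 209; 90 221; 95 228; 100 195; 105 93; 110 68; 115 61; 120 59; 125 49; 130 51; 135 149; 140 215; 145 235; 150 229; 155 231; 160 240; 165 215; 170 219; 175 222; 180 221; 185 209; 190 162; 195 80; 200 24; 205 32; 210 29; 215 27; 220 26; 225 38; 230 119; 235 200; 240 213; 245 220; 250 211; 255 220; 260 225; 265 223; 270 222; 275 222; 280 221; 285 150; 290 77; 295 34; 300 37; 305 35; 310 32; 315 29; 320 70; 325 197; 330 231; 335 237; 340 235; 345 231; 350 239; 355 236;
```

View pics/sc.png

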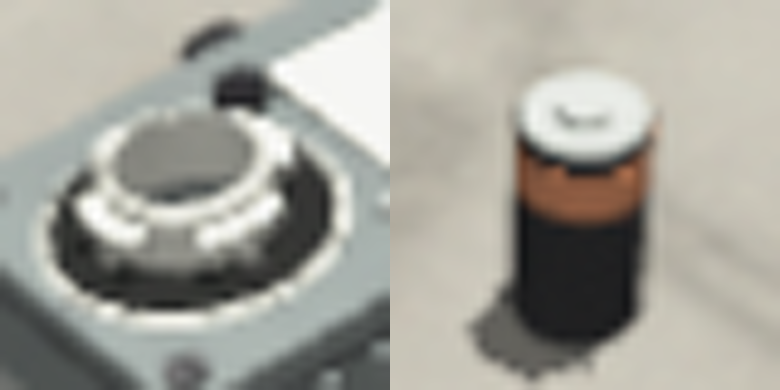

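Run:
```python
from h import *
for n in("scene","top"):
    D=np.load(n+"0.npz")["D"]; P=cloud(n,D).reshape(-1,3); P=P[D.ravel()>0]
    d=P[:,:2]-[.227,-.582]; m=(np.hypot(*d.T)<.075)&(P[:,2]>.15)
    print(n,"tips z low pct",np.percentile(P[m,2],[0,.5,1,2,5]).round(4) if m.any() else None)
    t=np.clip(((P[:,:2]-[.227,-.582])@[.343,.252])/.181,0,1)
    e=P[:,:2]-np.array([.227,-.582])-t[:,None]*[.343,.252]
    k=(np.hypot(*e.T)<.1)&(t>.35); print("corridor maxz",P[k,2].max().round(3))
a=np.radians(-12.5)
for nm,u,v,h in(("cell",361.5,253.3,.05),("neck",231.5,250.7,.052)): print(nm,ray("scene",u,v,h).round(4))
print("toptest",ray("top",251.75,282.51,.048).round(4))
```

```text
scene tips z low pct [0.2429 0.2588 0.2689 0.2908 0.3053]
corridor maxz 0.053
top tips z low pct [0.2398 0.2478 0.2501 0.2559 0.2736]
corridor maxz 0.053
cell [ 0.567  -0.3325  0.05  ]
neck [ 0.4457 -0.1286  0.052 ]
toptest [ 0.4458 -0.128   0.048 ]
```

Emit:
{"fn": "carry_out", "kwargs": {"moves": [{"dx": 1,"dy": -0.27,"dz": 0},{"dx": 1,"dy": -0.27,"dz": 0}], "newtons": 30}}

```text
schema error: expected keys dx, dy, dz, rx, ry, rz, jaw
```

Emit:
{"fn": "carry_out", "kwargs": {"moves": [{"dx": 1,"dy": -0.27,"dz": 0,"rx": 0,"ry": 0,"rz": 0,"jaw": -1},{"dx": 1,"dy": -0.27,"dz": 0,"rx": 0,"ry": 0,"rz": 0,"jaw": -1}], "newtons": 30}}

```text
t: 0.35
eef_pos: [0.3112, -0.5195, 0.3032]
tool_rot: [[0.932, 0.363, -0.0], [0.363, -0.932, 0.002], [0.0, -0.002, -1.0]]
wrist_force: [0.1, -0.3, 0.5]
width: 0.0852
gripper_force: 0.0
```

Emit:
{"fn": "carry_out", "kwargs": {"moves": [{"dx": 1,"dy": -0.27,"dz": 0,"rx": 0,"ry": 0,"rz": 0,"jaw": -1},{"dx": 1,"dy": -0.27,"dz": 0,"rx": 0,"ry": 0,"rz": 0,"jaw": -1}]}}

```text
t: 0.6
eef_pos: [0.3952, -0.4574, 0.3034]
tool_rot: [[0.931, 0.364, -0.0], [0.364, -0.931, 0.001], [0.0, -0.001, -1.0]]
wrist_force: [0.1, 0.3, -0.4]
width: 0.0856
gripper_force: 0.0
```

Emit:
{"fn": "carry_out", "kwargs": {"moves": [{"dx": 1,"dy": -0.27,"dz": 0,"rx": 0,"ry": 0,"rz": 0,"jaw": -1},{"dx": 1,"dy": -0.27,"dz": 0,"rx": 0,"ry": 0,"rz": 0,"jaw": -1}]}}

```text
t: 0.85
eef_pos: [0.4787, -0.3959, 0.3034]
tool_rot: [[0.931, 0.365, -0.0], [0.365, -0.931, 0.001], [-0.0, -0.001, -1.0]]
wrist_force: [0.3, -0.1, 0.5]
width: 0.085
gripper_force: 0.0
```

Emit:
{"fn": "carry_out", "kwargs": {"moves": [{"dx": 1,"dy": -0.27,"dz": 0.5,"rx": 0,"ry": 0,"rz": 0,"jaw": -0.4},{"dx": 1,"dy": -0.27,"dz": 0.5,"rx": 0,"ry": 0,"rz": 0,"jaw": -0.4},{"dx": 1,"dy": -0.27,"dz": 0.5,"rx": 0,"ry": 0,"rz": 0,"jaw": -0.4}]}}

```text
t: 1.23
eef_pos: [0.5612, -0.3331, 0.2505]
tool_rot: [[0.93, 0.368, -0.004], [0.368, -0.93, 0.004], [-0.003, -0.005, -1.0]]
wrist_force: [-0.5, 0.8, -0.8]
width: 0.0597
gripper_force: 0.0
```

Emit:
{"fn": "carry_out", "kwargs": {"moves": [{"dx": 0.1,"dy": -0.01,"dz": 0.8,"rx": 0,"ry": 0,"rz": 0,"jaw": -0.2},{"dx": 0.1,"dy": -0.01,"dz": 0.8,"rx": 0,"ry": 0,"rz": 0,"jaw": -0.2},{"dx": 0.1,"dy": -0.01,"dz": 0.8,"rx": 0,"ry": 0,"rz": 0,"jaw": -0.2}]}}

```text
t: 1.6
eef_pos: [0.5679, -0.3317, 0.1725]
tool_rot: [[0.932, 0.363, -0.004], [0.363, -0.932, 0.002], [-0.003, -0.003, -1.0]]
wrist_force: [0.2, 0.5, 0.4]
width: 0.0514
gripper_force: 0.0
```

Run:
```python
from h import *
I,D=robot.get_image("scene"); cv2.imwrite("pics/s1.png",cv2.resize(I[130:310,240:480],(800,600),interpolation=2))
s=robot.observe(); print(s["eef_pos"],s["tool_rot"].round(4) if hasattr(s["tool_rot"],'round') else s["tool_rot"],s["joint_pos"],s["width"])
```

```text
[ 0.56897913 -0.33245445  0.17443765] [[ 9.320e-01  3.625e-01 -5.000e-04]
 [ 3.625e-01 -9.320e-01  0.000e+00]
 [-4.000e-04 -2.000e-04 -1.000e+00]] [-6.26737530e-01  4.23375692e-01 -1.04175557e-01  1.04363509e+00
 -2.76940393e-04  2.14391880e+00] 0.05147909059527602
```

View pics/s1.png

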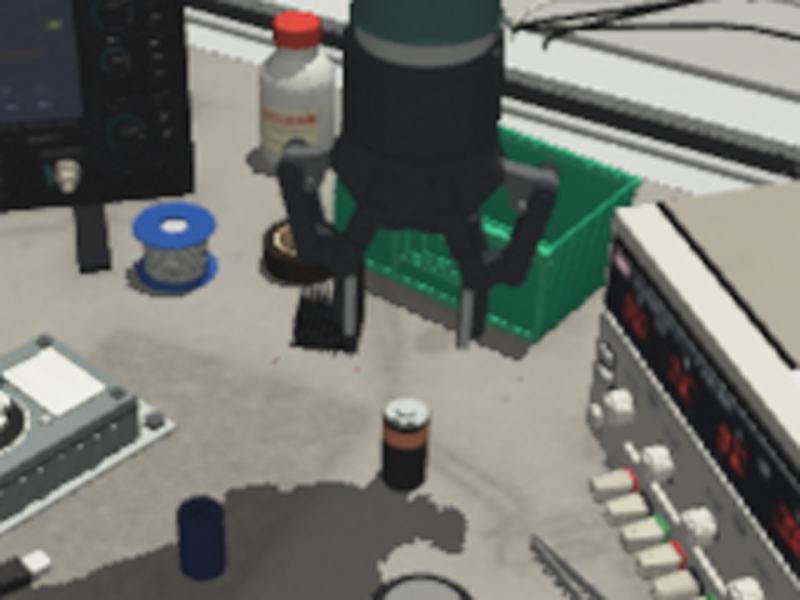

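Emit:
{"fn": "carry_out", "kwargs": {"moves": [{"dx": 0,"dy": -0.01,"dz": 0.4,"rx": 0,"ry": 0,"rz": 0,"jaw": -0.2},{"dx": 0,"dy": -0.01,"dz": 0.67,"rx": 0,"ry": 0,"rz": 0,"jaw": -0.2},{"dx": 0,"dy": -0.01,"dz": 0.67,"rx": 0,"ry": 0,"rz": 0,"jaw": -0.2},{"dx": 0,"dy": -0.01,"dz": 0.67,"rx": 0,"ry": 0,"rz": 0,"jaw": 0.6},{"dx": 0,"dy": -0.01,"dz": 0.67,"rx": 0,"ry": 0,"rz": 0,"jaw": 0.6},{"dx": 0,"dy": -0.01,"dz": 0.67,"rx": 0,"ry": 0,"rz": 0,"jaw": 0.6},{"dx": 0,"dy": -0.01,"dz": 0.67,"rx": 0,"ry": 0,"rz": 0,"jaw": 0.6}], "newtons": 30}}

```text
t: 2.52
eef_pos: [0.5707, -0.3321, 0.1098]
tool_rot: [[0.932, 0.363, 0.004], [0.363, -0.932, -0.003], [0.003, 0.004, -1.0]]
wrist_force: [-0.6, 1.2, 6.8]
width: 0.0243
gripper_force: 29.6
```

Emit:
{"fn": "carry_out", "kwargs": {"moves": [{"dx": 0,"dy": 0,"dz": -0.3,"rx": 0,"ry": 0,"rz": 0,"jaw": 0.6},{"dx": 0,"dy": 0,"dz": -0.8,"rx": 0,"ry": 0,"rz": 0,"jaw": 0.6},{"dx": -0.1,"dy": -0.5,"dz": -0.8,"rx": 0,"ry": 0,"rz": 0,"jaw": 0.6},{"dx": -0.2,"dy": -1,"dz": -0.8,"rx": 0,"ry": 0,"rz": 0,"jaw": 0.6},{"dx": -0.2,"dy": -1,"dz": -0.8,"rx": 0,"ry": 0,"rz": 0,"jaw": 0.6}]}}

```text
t: 3.15
eef_pos: [0.5108, -0.2413, 0.1863]
tool_rot: [[0.931, 0.365, -0.004], [0.365, -0.931, 0.003], [-0.003, -0.004, -1.0]]
wrist_force: [-1.4, -0.0, -0.5]
width: 0.0243
gripper_force: 29.8
```

Emit:
{"fn": "carry_out", "kwargs": {"moves": [{"dx": -0.1,"dy": -0.5,"dz": 0,"rx": 0,"ry": 0,"rz": 0,"jaw": 0.6},{"dx": -0.2,"dy": -1,"dz": 0,"rx": 0,"ry": 0,"rz": 0,"jaw": 0.6},{"dx": -0.2,"dy": -1,"dz": 0,"rx": 0,"ry": 0,"rz": 0,"jaw": 0.6}]}}

```text
t: 3.52
eef_pos: [0.4568, -0.1567, 0.1865]
tool_rot: [[0.931, 0.365, -0.003], [0.365, -0.931, 0.001], [-0.002, -0.002, -1.0]]
wrist_force: [1.3, -0.4, -1.1]
width: 0.0242
gripper_force: 29.9
```

Emit:
{"fn": "carry_out", "kwargs": {"moves": [{"dx": -0.02,"dy": -0.34,"dz": 0,"rx": 0,"ry": 0,"rz": 0,"jaw": 0.6},{"dx": -0.02,"dy": -0.34,"dz": 0,"rx": 0,"ry": 0,"rz": 0,"jaw": 0.6},{"dx": -0.02,"dy": -0.34,"dz": 0,"rx": 0,"ry": 0,"rz": 0,"jaw": 0.6}]}}

```text
t: 3.9
eef_pos: [0.4465, -0.1293, 0.1877]
tool_rot: [[0.932, 0.363, 0.002], [0.363, -0.932, -0.002], [0.002, 0.002, -1.0]]
wrist_force: [0.5, 0.0, 0.6]
width: 0.0242
gripper_force: 29.9
```

Run:
```python
from h import *
I,D=robot.get_image("scene"); np.savez("s2.npz",I=I,D=D)
cv2.imwrite("pics/s2.png",cv2.resize(I[150:300,140:340],(800,600),interpolation=2))
s=robot.observe(); print(s["t"],s["eef_pos"],s["tool_rot"].round(4),s["joint_pos"].round(3),s["width"],s["wrist_force"])
```

```text
3.95 [ 0.44642384 -0.12936634  0.1875638 ] [[ 0.9319  0.3627  0.0022]
 [ 0.3627 -0.9319 -0.0014]
 [ 0.0015  0.002  -1.    ]] [-0.421  0.089 -0.518  0.962 -0.     2.349] 0.0242770252535659 [ 0.4531873   0.79523374 -0.21792201]
```

View pics/s2.png

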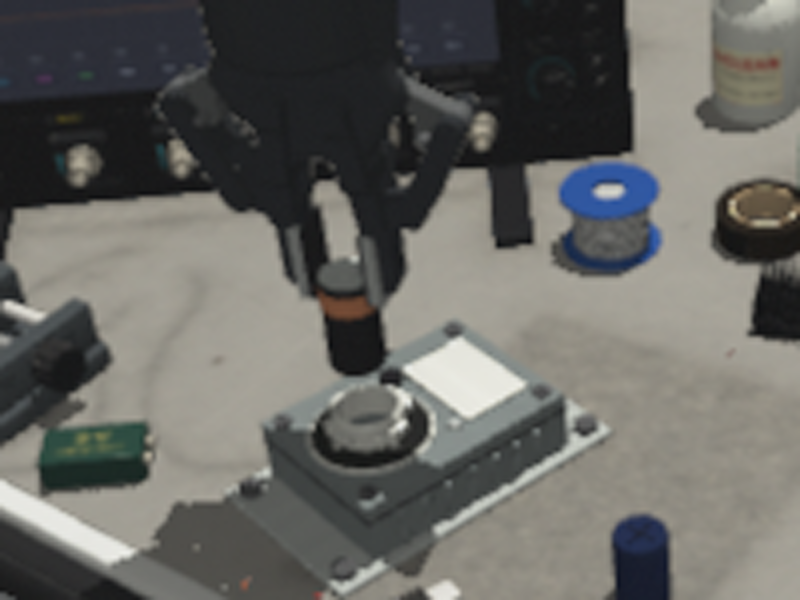

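The cell hangs upright at crop (350,320), with its axis leading towards the neck at (365,400). I check the lateral alignment numerically.

Run:
```python
from h import *
I=np.load("s2.npz")["I"].astype(int); K,E=cal("scene")
def proj(p): q=K@(np.linalg.inv(E)@np.r_[p,1])[:3]; return q[:2]/q[2]
e=robot.observe()["eef_pos"]
for z in(.084,.09,.1,.11): print(z,proj([.4464,-.1294,z]).round(1))
for v in range(226,243,2):
    x=np.where(I[v,215:245].max(-1)<75)[0]+215
    if len(x): print(v,x.min(),x.max(),(x.min()+x.max())/2)
print("neck proj",proj([.4458,-.1283,.052]).round(1),proj([.4458,-.1283,.0385]).round(1))
# gasket ellipse in the initial scene image
J=np.load("scene0.npz")["I"]; m=(J[235:280,205:262].max(-1)<70).astype(np.uint8)
k,l,st,c=cv2.connectedComponentsWithStats(m); i=[j for j in range(1,k)if st[j,4]>60]
for j in i: 
    h=cv2.convexHull(cv2.findNonZero((l==j).astype(np.uint8))); print(st[j],np.round(cv2.fitEllipse(h)[0],2)+[205,235])
```

```text
0.084 [229.7 236.9]
0.09 [229.2 234.2]
0.1 [228.4 229.7]
0.11 [227.7 225.2]
228 221 234 227.5
230 221 234 227.5
232 222 235 228.5
234 222 235 228.5
236 222 235 228.5
238 222 236 229.0
240 223 235 229.0
242 224 238 231.0
neck proj [231.4 250.6] [232.4 256.3]
[ 14  17  28  15 123] [232.15 257.42]
```

Emit:
{"fn": "carry_out", "kwargs": {"moves": [{"dx": 0,"dy": -0.007,"dz": 0.2,"rx": 0,"ry": 0,"rz": 0,"jaw": 0.6},{"dx": 0,"dy": -0.007,"dz": 0.25,"rx": 0,"ry": 0,"rz": 0,"jaw": 0.6},{"dx": 0,"dy": -0.007,"dz": 0.28,"rx": 0,"ry": 0,"rz": 0,"jaw": 0.6},{"dx": 0,"dy": -0.007,"dz": 0.31,"rx": 0,"ry": 0,"rz": 0,"jaw": 0.6},{"dx": 0,"dy": -0.007,"dz": 0.31,"rx": 0,"ry": 0,"rz": 0,"jaw": 0.6},{"dx": 0,"dy": -0.007,"dz": 0.31,"rx": 0,"ry": 0,"rz": 0,"jaw": 0.6}]}}

```text
t: 4.7
eef_pos: [0.4456, -0.1283, 0.1564]
tool_rot: [[0.932, 0.363, 0.002], [0.363, -0.932, -0.002], [0.001, 0.002, -1.0]]
wrist_force: [0.9, -1.7, -0.1]
width: 0.0241
gripper_force: 30.0
```

Emit:
{"fn": "carry_out", "kwargs": {"moves": [{"dx": 0,"dy": 0,"dz": 0.05,"rx": 0,"ry": 0,"rz": 0,"jaw": 0.6},{"dx": 0,"dy": 0,"dz": 0.1,"rx": 0,"ry": 0,"rz": 0,"jaw": 0.6},{"dx": 0,"dy": 0,"dz": 0.15,"rx": 0,"ry": 0,"rz": 0,"jaw": 0.6},{"dx": 0,"dy": 0,"dz": 0.2,"rx": 0,"ry": 0,"rz": 0,"jaw": 0.6},{"dx": 0,"dy": 0,"dz": 0.25,"rx": 0,"ry": 0,"rz": 0,"jaw": 0.6},{"dx": 0,"dy": 0,"dz": 0.25,"rx": 0,"ry": 0,"rz": 0,"jaw": 0.6},{"dx": 0,"dy": 0,"dz": 0.25,"rx": 0,"ry": 0,"rz": 0,"jaw": 0.6}]}}

```text
t: 5.58
eef_pos: [0.4453, -0.128, 0.1306]
tool_rot: [[0.932, 0.363, 0.001], [0.363, -0.932, -0.001], [0.001, 0.002, -1.0]]
wrist_force: [3.4, -4.5, -2.1]
width: 0.0241
gripper_force: 29.8
```

Emit:
{"fn": "carry_out", "kwargs": {"moves": [{"dx": 0,"dy": 0,"dz": 0,"rx": 0,"ry": 0,"rz": 0,"jaw": 0},{"dx": 0,"dy": 0,"dz": 0,"rx": 0,"ry": 0,"rz": 0,"jaw": -0.2},{"dx": 0,"dy": 0,"dz": 0,"rx": 0,"ry": 0,"rz": 0,"jaw": -0.2},{"dx": 0,"dy": 0,"dz": -0.5,"rx": 0,"ry": 0,"rz": 0,"jaw": -0.2},{"dx": 0,"dy": 0,"dz": -0.8,"rx": 0,"ry": 0,"rz": 0,"jaw": -0.2},{"dx": 0,"dy": 0,"dz": -0.8,"rx": 0,"ry": 0,"rz": 0,"jaw": -0.2}]}}

```text
t: 6.32
eef_pos: [0.4462, -0.128, 0.2134]
tool_rot: [[0.932, 0.363, 0.005], [0.363, -0.932, -0.002], [0.004, 0.003, -1.0]]
wrist_force: [1.0, -0.3, 0.3]
width: 0.0511
gripper_force: 0.0
```

Run:
```python
from h import *
I,D=robot.get_image("scene"); np.savez("s3.npz",I=I,D=D)
cv2.imwrite("pics/s3.png",cv2.resize(I[215:290,190:290],(800,600),interpolation=2))
s=robot.observe(); print(s["t"],s["eef_pos"],s["joint_pos"].round(3),s["width"],s["wrist_force"])
```

```text
6.375 [ 0.44510327 -0.1274835   0.21168142] [-0.419  0.06  -0.491  1.018  0.     2.351] 0.051214866928146134 [ 0.03546487  0.03233642 -0.68892717]
```

View pics/s3.png

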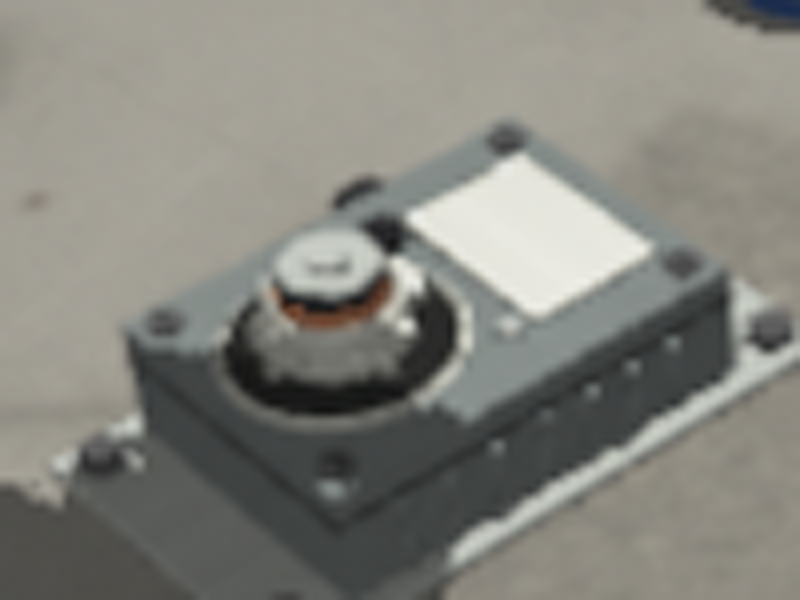

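The cell is home: its top is at crop (330,258), standing about 10 mm above the rim and upright. Next is the cap, winding the wrist back on the way.

Emit:
{"fn": "carry_out", "kwargs": {"moves": [{"dx": -0.2,"dy": 0.3,"dz": 0,"rx": 0,"ry": 0,"rz": -0.03,"jaw": -0.8},{"dx": -0.5,"dy": 0.6,"dz": 0,"rx": 0,"ry": 0,"rz": -0.06,"jaw": -1},{"dx": -0.88,"dy": 1,"dz": 0,"rx": 0,"ry": 0,"rz": -0.09,"jaw": -1},{"dx": -0.88,"dy": 1,"dz": 0,"rx": 0,"ry": 0,"rz": -0.12,"jaw": -1},{"dx": -0.88,"dy": 1,"dz": 0,"rx": 0,"ry": 0,"rz": -0.15,"jaw": -1},{"dx": -0.88,"dy": 1,"dz": 0,"rx": 0,"ry": 0,"rz": -0.18,"jaw": -1},{"dx": -0.88,"dy": 1,"dz": 0,"rx": 0,"ry": 0,"rz": -0.2,"jaw": -1},{"dx": -0.88,"dy": 1,"dz": 0,"rx": 0,"ry": 0,"rz": -0.23,"jaw": -1},{"dx": -0.88,"dy": 1,"dz": 0,"rx": 0,"ry": 0,"rz": -0.25,"jaw": -1},{"dx": -0.88,"dy": 1,"dz": 0,"rx": 0,"ry": 0,"rz": -0.25,"jaw": -1}]}}

```text
t: 7.62
eef_pos: [0.398, -0.2517, 0.2092]
tool_rot: [[-0.362, 0.932, -0.003], [0.932, 0.362, 0.003], [0.003, -0.002, -1.0]]
wrist_force: [-0.3, -0.6, -0.1]
width: 0.0854
gripper_force: 0.0
```

Emit:
{"fn": "carry_out", "kwargs": {"moves": [{"dx": 0,"dy": 0,"dz": 0,"rx": 0,"ry": 0,"rz": -0.03,"jaw": -1},{"dx": 0,"dy": 0,"dz": 0,"rx": 0,"ry": 0,"rz": -0.06,"jaw": -1},{"dx": -0.5,"dy": 0,"dz": 0,"rx": 0,"ry": 0,"rz": -0.09,"jaw": -1},{"dx": -1,"dy": 0,"dz": 0,"rx": 0,"ry": 0,"rz": -0.12,"jaw": -1},{"dx": -1,"dy": 0,"dz": 0,"rx": 0,"ry": 0,"rz": -0.15,"jaw": -1},{"dx": -1,"dy": 0,"dz": 0,"rx": 0,"ry": 0,"rz": -0.18,"jaw": -1},{"dx": -1,"dy": 0,"dz": 0,"rx": 0,"ry": 0,"rz": -0.21,"jaw": -1},{"dx": -1,"dy": 0,"dz": 0,"rx": 0,"ry": 0,"rz": -0.24,"jaw": -1},{"dx": -1,"dy": 0,"dz": 0,"rx": 0,"ry": 0,"rz": -0.27,"jaw": -1},{"dx": -1,"dy": 0,"dz": 0,"rx": 0,"ry": 0,"rz": -0.3,"jaw": -1}]}}

```text
t: 8.88
eef_pos: [0.4348, -0.3452, 0.2096]
tool_rot: [[-0.778, -0.629, -0.002], [-0.629, 0.778, 0.002], [0.0, 0.002, -1.0]]
wrist_force: [-0.5, -0.2, 0.4]
width: 0.0855
gripper_force: 0.0
```

```bash
cat > st.py <<'E'
from h import *
import sys
s=robot.observe(); R=np.array(s["tool_rot"]); e=np.array(s["eef_pos"])
print(s["t"],e.round(4),R.round(4).tolist(),"q",np.round(s["joint_pos"],3),"w",round(s["width"],4),"F",np.round(s["wrist_force"],1),"M",np.round(s["ft_torque"],2))
if len(sys.argv)>3: print("tool shift",(R.T@(np.array(sys.argv[1:4],float)-e)*10).round(3))
E
python3 st.py .4579 -.4035 .15
```

```text
8.875 [ 0.4348 -0.3452  0.2096] [[-0.7778, -0.6286, -0.0016], [-0.6286, 0.7778, 0.0018], [0.0001, 0.0024, -1.0]] q [-0.787  0.223 -0.304  1.047  0.    -1.467] w 0.0855 F [-0.5 -0.2  0.4] M [ 0.01 -0.02  0.01]
tool shift [ 0.187 -0.6    0.595]
```

Emit:
{"fn": "carry_out", "kwargs": {"moves": [{"dx": 0.187,"dy": -0.6,"dz": 0.4,"rx": 0,"ry": 0,"rz": 0,"jaw": -1},{"dx": 0.187,"dy": -0.6,"dz": 0.6,"rx": 0,"ry": 0,"rz": 0,"jaw": -1},{"dx": 0.187,"dy": -0.6,"dz": 0.6,"rx": 0,"ry": 0,"rz": 0,"jaw": -1},{"dx": 0.187,"dy": -0.6,"dz": 0.6,"rx": 0,"ry": 0,"rz": 0,"jaw": -1}]}}

```text
t: 9.38
eef_pos: [0.4579, -0.4036, 0.1508]
tool_rot: [[-0.781, -0.625, -0.001], [-0.625, 0.781, 0.001], [-0.0, 0.001, -1.0]]
wrist_force: [0.1, 0.0, 0.7]
width: 0.0853
gripper_force: 0.0
```

```bash
python3 st.py .4579 -.4035 .075
python3 - <<'E'
from h import *
I,D=robot.get_image("scene"); cv2.imwrite("pics/s4.png",cv2.resize(I[200:380,260:500],(800,600),interpolation=2))
E
```

```text
9.375 [ 0.4579 -0.4036  0.1508] [[-0.7805, -0.6251, -0.0009], [-0.6251, 0.7805, 0.0012], [-0.0, 0.0014, -1.0]] q [-0.828  0.369 -0.242  0.961  0.    -1.504] w 0.0853 F [0.1 0.  0.7] M [0.   0.01 0.01]
tool shift [-0.    -0.     0.758]
```

View pics/s4.png

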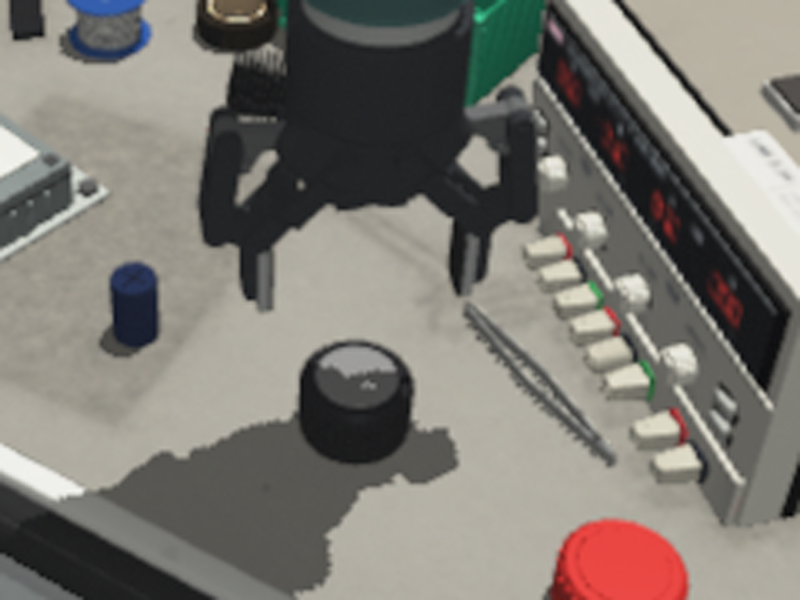

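The fingers straddle the black cap at crop (357,400), midpoint ~(362,298). I descend and grip.

Emit:
{"fn": "carry_out", "kwargs": {"moves": [{"dx": 0,"dy": 0,"dz": 0.4,"rx": 0,"ry": 0,"rz": 0,"jaw": -1},{"dx": 0,"dy": 0,"dz": 0.75,"rx": 0,"ry": 0,"rz": 0,"jaw": -1},{"dx": 0,"dy": 0,"dz": 0.75,"rx": 0,"ry": 0,"rz": 0,"jaw": -1},{"dx": 0,"dy": 0,"dz": 0.75,"rx": 0,"ry": 0,"rz": 0,"jaw": -0.1},{"dx": 0,"dy": 0,"dz": 0.75,"rx": 0,"ry": 0,"rz": 0,"jaw": 0},{"dx": 0,"dy": 0,"dz": 0.75,"rx": 0,"ry": 0,"rz": 0,"jaw": 0},{"dx": 0,"dy": 0,"dz": 0.75,"rx": 0,"ry": 0,"rz": 0,"jaw": 0}], "newtons": 40}}

```text
t: 10.3
eef_pos: [0.4595, -0.4054, 0.0786]
tool_rot: [[-0.78, -0.626, 0.003], [-0.626, 0.78, -0.003], [-0.001, -0.004, -1.0]]
wrist_force: [-1.2, 2.4, 7.0]
width: 0.0543
gripper_force: 41.8
```

Emit:
{"fn": "carry_out", "kwargs": {"moves": [{"dx": 0,"dy": 0,"dz": -0.3,"rx": 0,"ry": 0,"rz": 0,"jaw": 0},{"dx": 0,"dy": 0,"dz": -0.7,"rx": 0,"ry": 0,"rz": 0,"jaw": 0},{"dx": 0,"dy": 0,"dz": -1,"rx": 0,"ry": 0,"rz": 0,"jaw": 0},{"dx": 0,"dy": 0,"dz": -1,"rx": 0,"ry": 0,"rz": 0,"jaw": 0}]}}

```text
t: 10.8
eef_pos: [0.4601, -0.4062, 0.1799]
tool_rot: [[-0.78, -0.626, 0.005], [-0.626, 0.78, -0.006], [-0.001, -0.008, -1.0]]
wrist_force: [0.1, 0.5, -2.1]
width: 0.0544
gripper_force: 43.4
```

```bash
python3 st.py .4458 -.1283 .15
```

```text
10.8 [ 0.4601 -0.4062  0.1799] [[-0.7801, -0.6256, 0.0055], [-0.6257, 0.7801, -0.0059], [-0.0005, -0.008, -1.0]] q [-0.829  0.341 -0.213  1.009 -0.    -1.505] w 0.0544 F [ 0.1  0.5 -2.1] M [-0.04 -0.01 -0.  ]
tool shift [-1.627  2.259  0.281]
```

Emit:
{"fn": "carry_out", "kwargs": {"moves": [{"dx": -0.3,"dy": 0.4,"dz": 0,"rx": 0,"ry": 0,"rz": 0,"jaw": 0},{"dx": -0.6,"dy": 0.8,"dz": 0,"rx": 0,"ry": 0,"rz": 0,"jaw": 0},{"dx": -0.75,"dy": 1,"dz": 0,"rx": 0,"ry": 0,"rz": 0,"jaw": 0}]}}

```text
t: 11.18
eef_pos: [0.4528, -0.2765, 0.1744]
tool_rot: [[-0.779, -0.627, -0.003], [-0.627, 0.779, 0.002], [0.001, 0.004, -1.0]]
wrist_force: [-0.6, -0.4, -1.5]
width: 0.0539
gripper_force: 43.3
```

Emit:
{"fn": "carry_out", "kwargs": {"moves": [{"dx": -0.3,"dy": 0.4,"dz": 0,"rx": 0,"ry": 0,"rz": 0,"jaw": 0},{"dx": -0.6,"dy": 0.8,"dz": 0,"rx": 0,"ry": 0,"rz": 0,"jaw": 0},{"dx": -0.7,"dy": 1,"dz": 0,"rx": 0,"ry": 0,"rz": 0,"jaw": 0},{"dx": -0.7,"dy": 1,"dz": 0,"rx": 0,"ry": 0,"rz": 0,"jaw": 0},{"dx": -0.7,"dy": 1,"dz": 0,"rx": 0,"ry": 0,"rz": 0,"jaw": 0}]}}

```text
t: 11.8
eef_pos: [0.447, -0.1587, 0.1761]
tool_rot: [[-0.781, -0.625, 0.001], [-0.625, 0.78, -0.001], [0.0, -0.002, -1.0]]
wrist_force: [-0.3, 0.2, -2.0]
width: 0.0541
gripper_force: 43.3
```

```bash
python3 st.py .4458 -.1283 .16
```

```text
11.8 [ 0.447  -0.1587  0.1761] [[-0.7805, -0.6252, 0.0011], [-0.6252, 0.7805, -0.0015], [0.0, -0.0019, -1.0]] q [-4.770e-01  1.190e-01 -5.110e-01  9.390e-01 -1.000e-03 -1.152e+00] w 0.0541 F [-0.3  0.2 -2. ] M [-0.04 -0.04 -0.07]
tool shift [-0.181  0.245  0.161]
```

Emit:
{"fn": "carry_out", "kwargs": {"moves": [{"dx": -0.18,"dy": 0.245,"dz": 0,"rx": 0,"ry": 0,"rz": 0,"jaw": 0},{"dx": -0.18,"dy": 0.245,"dz": 0,"rx": 0,"ry": 0,"rz": 0,"jaw": 0},{"dx": -0.18,"dy": 0.245,"dz": 0,"rx": 0,"ry": 0,"rz": 0,"jaw": 0},{"dx": -0.18,"dy": 0.245,"dz": 0,"rx": 0,"ry": 0,"rz": 0,"jaw": 0}]}}

```text
t: 12.3
eef_pos: [0.4455, -0.1283, 0.1761]
tool_rot: [[-0.781, -0.625, 0.001], [-0.625, 0.781, -0.001], [-0.0, -0.001, -1.0]]
wrist_force: [-0.9, -0.4, -1.1]
width: 0.0542
gripper_force: 43.3
```

```bash
python3 st.py .4458 -.1283 .127
python3 - <<'E'
from h import *
I,D=robot.get_image("scene"); cv2.imwrite("pics/s5.png",cv2.resize(I[160:280,150:310],(800,600),interpolation=2))
K,E=cal("scene")
def proj(p): q=K@(np.linalg.inv(E)@np.r_[p,1])[:3]; return q[:2]/q[2]
e=np.array(robot.observe()["eef_pos"]); 
for h in(0.003,.018,.036): print("cap axis",h,proj([e[0],e[1],e[2]-.0786+h]).round(1))
E
```

```text
12.3 [ 0.4455 -0.1283  0.1761] [[-0.7809, -0.6247, 0.0007], [-0.6247, 0.7809, -0.0007], [-0.0001, -0.001, -1.0]] q [-0.42   0.101 -0.532  0.937 -0.    -1.095] w 0.0542 F [-0.9 -0.4 -1.1] M [ 0.07 -0.03 -0.04]
tool shift [-0.002 -0.002  0.491]
cap axis 0.003 [227.5 229.6]
cap axis 0.018 [226.3 222.8]
cap axis 0.036 [224.8 214.3]
```

View pics/s5.png

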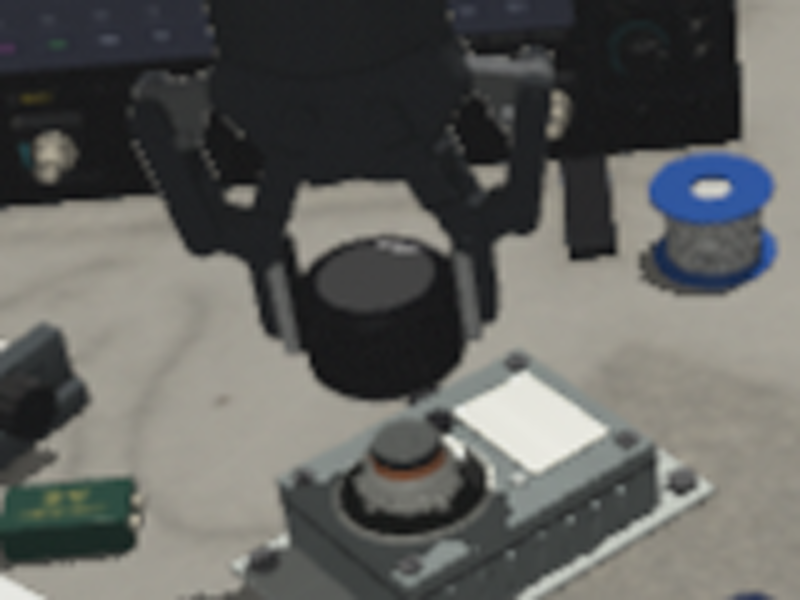

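The held cap's top centre at crop (375,275) is pixel (224.5,214.5), where the projection puts it. It is level above the neck, so I lower it.

Emit:
{"fn": "carry_out", "kwargs": {"moves": [{"dx": -0.004,"dy": -0.002,"dz": 0.2,"rx": 0,"ry": 0,"rz": 0,"jaw": 0},{"dx": -0.004,"dy": -0.002,"dz": 0.35,"rx": 0,"ry": 0,"rz": 0,"jaw": 0},{"dx": -0.004,"dy": -0.002,"dz": 0.43,"rx": 0,"ry": 0,"rz": 0,"jaw": 0},{"dx": -0.004,"dy": -0.002,"dz": 0.46,"rx": 0,"ry": 0,"rz": 0,"jaw": 0},{"dx": -0.004,"dy": -0.002,"dz": 0.49,"rx": 0,"ry": 0,"rz": 0,"jaw": 0},{"dx": -0.004,"dy": -0.002,"dz": 0.51,"rx": 0,"ry": 0,"rz": 0,"jaw": 0},{"dx": -0.004,"dy": -0.002,"dz": 0.52,"rx": 0,"ry": 0,"rz": 0,"jaw": 0},{"dx": -0.004,"dy": -0.002,"dz": 0.52,"rx": 0,"ry": 0,"rz": 0,"jaw": 0}]}}

```text
t: 13.35
eef_pos: [0.4459, -0.1273, 0.1262]
tool_rot: [[-0.78, -0.626, 0.001], [-0.626, 0.78, -0.001], [-0.0, -0.001, -1.0]]
wrist_force: [-5.1, 2.4, 14.0]
width: 0.054
gripper_force: 45.0
```

Emit:
{"fn": "carry_out", "kwargs": {"moves": [{"dx": 0.004,"dy": 0.008,"dz": 0,"rx": 0,"ry": 0,"rz": 0.011,"jaw": 0},{"dx": 0.004,"dy": 0.008,"dz": 0,"rx": 0,"ry": 0,"rz": 0.022,"jaw": 0},{"dx": 0.004,"dy": 0.008,"dz": 0,"rx": 0,"ry": 0,"rz": 0.033,"jaw": 0},{"dx": 0.004,"dy": 0.008,"dz": 0,"rx": 0,"ry": 0,"rz": 0.044,"jaw": 0},{"dx": 0.004,"dy": 0.008,"dz": 0,"rx": 0,"ry": 0,"rz": 0.055,"jaw": 0}]}}

```text
t: 13.98
eef_pos: [0.446, -0.1272, 0.1249]
tool_rot: [[-0.947, -0.322, 0.003], [-0.322, 0.947, -0.001], [-0.003, -0.002, -1.0]]
wrist_force: [1.1, -0.7, -0.9]
width: 0.0543
gripper_force: 43.3
```

```bash
python3 st.py .4458 -.1283 .1266
```

```text
13.975 [ 0.446  -0.1272  0.1249] [[-0.9466, -0.3225, 0.0032], [-0.3225, 0.9466, -0.0015], [-0.0025, -0.0024, -1.0]] q [-0.417  0.166 -0.587  0.814 -0.    -0.746] w 0.0543 F [ 1.1 -0.7 -0.9] M [-0.17 -0.29  0.01]
tool shift [ 0.005 -0.01  -0.017]
```

Force vanished: lugs are over the gap. I push straight down.

Emit:
{"fn": "carry_out", "kwargs": {"moves": [{"dx": 0,"dy": 0,"dz": 0.02,"rx": 0,"ry": 0,"rz": 0,"jaw": 0},{"dx": 0,"dy": 0,"dz": 0.04,"rx": 0,"ry": 0,"rz": 0,"jaw": 0},{"dx": 0,"dy": 0,"dz": 0.06,"rx": 0,"ry": 0,"rz": 0,"jaw": 0},{"dx": 0,"dy": 0,"dz": 0.075,"rx": 0,"ry": 0,"rz": 0,"jaw": 0},{"dx": 0,"dy": 0,"dz": 0.08,"rx": 0,"ry": 0,"rz": 0,"jaw": 0},{"dx": 0,"dy": 0,"dz": 0.08,"rx": 0,"ry": 0,"rz": 0,"jaw": 0}]}}

```text
t: 14.72
eef_pos: [0.4456, -0.1274, 0.117]
tool_rot: [[-0.946, -0.325, 0.002], [-0.325, 0.946, -0.002], [-0.001, -0.002, -1.0]]
wrist_force: [0.5, -2.5, 7.4]
width: 0.054
gripper_force: 44.3
```

```bash
python3 st.py .4458 -.1283 .1171
```

```text
14.725 [ 0.4456 -0.1274  0.117 ] [[-0.9459, -0.3245, 0.0017], [-0.3245, 0.9459, -0.0016], [-0.0011, -0.002, -1.0]] q [-0.418  0.178 -0.594  0.797 -0.001 -0.748] w 0.054 F [ 0.5 -2.5  7.4] M [-0.49 -0.04  0.01]
tool shift [ 0.001 -0.01  -0.   ]
```

Down on the gasket (TCP 0.117, 7 N). I turn to the stop.

Emit:
{"fn": "carry_out", "kwargs": {"moves": [{"dx": 0,"dy": 0,"dz": 0,"rx": 0,"ry": 0,"rz": 0.011,"jaw": 0},{"dx": 0,"dy": 0,"dz": 0,"rx": 0,"ry": 0,"rz": 0.022,"jaw": 0},{"dx": 0,"dy": 0,"dz": 0,"rx": 0,"ry": 0,"rz": 0.033,"jaw": 0},{"dx": 0,"dy": 0,"dz": 0,"rx": 0,"ry": 0,"rz": 0.044,"jaw": 0},{"dx": 0,"dy": 0,"dz": 0,"rx": 0,"ry": 0,"rz": 0.055,"jaw": 0}]}}

```text
t: 15.35
eef_pos: [0.4462, -0.1274, 0.1171]
tool_rot: [[-1.0, 0.017, 0.003], [0.017, 1.0, -0.001], [-0.003, -0.001, -1.0]]
wrist_force: [2.2, -1.9, 5.0]
width: 0.0541
gripper_force: 43.9
```

```bash
python3 st.py
```

```text
15.35 [ 0.4462 -0.1274  0.1171] [[-0.9999, 0.0168, 0.0033], [0.0168, 0.9999, -0.0014], [-0.0033, -0.0013, -1.0]] q [-0.418  0.178 -0.594  0.796  0.    -0.401] w 0.0541 F [ 2.2 -1.9  5. ] M [-0.53 -0.42  0.13]
```

Emit:
{"fn": "carry_out", "kwargs": {"moves": [{"dx": 0,"dy": 0,"dz": 0,"rx": 0,"ry": 0,"rz": 0.011,"jaw": 0},{"dx": 0,"dy": 0,"dz": 0,"rx": 0,"ry": 0,"rz": 0.022,"jaw": 0}]}}

```text
t: 15.6
eef_pos: [0.4462, -0.1276, 0.1171]
tool_rot: [[-0.988, 0.154, 0.003], [0.154, 0.988, -0.002], [-0.003, -0.002, -1.0]]
wrist_force: [1.7, -3.9, 5.4]
width: 0.0544
gripper_force: 43.9
```

```bash
python3 st.py
```

```text
15.6 [ 0.4462 -0.1276  0.1171] [[-0.988, 0.1545, 0.0031], [0.1545, 0.988, -0.0024], [-0.0034, -0.0019, -1.0]] q [-0.418  0.178 -0.594  0.796 -0.001 -0.263] w 0.0544 F [ 1.7 -3.9  5.4] M [-0.82 -0.26  0.15]
```

Emit:
{"fn": "carry_out", "kwargs": {"moves": [{"dx": 0,"dy": 0,"dz": 0,"rx": 0,"ry": 0,"rz": 0.011,"jaw": 0},{"dx": 0,"dy": 0,"dz": 0,"rx": 0,"ry": 0,"rz": 0.022,"jaw": 0}]}}

```text
t: 15.85
eef_pos: [0.4465, -0.1284, 0.1172]
tool_rot: [[-0.957, 0.289, 0.004], [0.289, 0.957, -0.005], [-0.005, -0.003, -1.0]]
wrist_force: [2.4, -6.2, 3.9]
width: 0.0544
gripper_force: 43.7
```

```bash
python3 st.py
```

```text
15.85 [ 0.4465 -0.1284  0.1172] [[-0.9574, 0.2886, 0.0036], [0.2886, 0.9574, -0.0047], [-0.0048, -0.0035, -1.0]] q [-0.418  0.178 -0.593  0.794 -0.003 -0.125] w 0.0544 F [ 2.4 -6.2  3.9] M [-1.21 -0.44  0.35]
```

Emit:
{"fn": "carry_out", "kwargs": {"moves": [{"dx": 0,"dy": 0,"dz": 0,"rx": 0,"ry": 0,"rz": 0.011,"jaw": 0}]}}

```text
t: 15.98
eef_pos: [0.4463, -0.1282, 0.1171]
tool_rot: [[-0.935, 0.355, 0.003], [0.355, 0.935, -0.004], [-0.004, -0.002, -1.0]]
wrist_force: [2.0, -3.8, 4.5]
width: 0.0543
gripper_force: 43.9
```

```bash
python3 st.py
```

```text
15.975 [ 0.4463 -0.1282  0.1171] [[-0.9349, 0.355, 0.0031], [0.355, 0.9349, -0.0038], [-0.0042, -0.0025, -1.0]] q [-0.418  0.178 -0.593  0.795 -0.002 -0.055] w 0.0543 F [ 2.  -3.8  4.5] M [-0.91 -0.27  0.04]
```

Emit:
{"fn": "carry_out", "kwargs": {"moves": [{"dx": 0,"dy": 0,"dz": 0,"rx": 0,"ry": 0,"rz": 0.011,"jaw": 0}]}}

```text
t: 16.1
eef_pos: [0.4461, -0.128, 0.1171]
tool_rot: [[-0.908, 0.419, 0.003], [0.419, 0.908, -0.003], [-0.004, -0.002, -1.0]]
wrist_force: [1.4, -3.3, 4.2]
width: 0.0545
gripper_force: 43.9
```

```bash
python3 st.py
```

```text
16.1 [ 0.4461 -0.128   0.1171] [[-0.908, 0.4189, 0.0026], [0.4189, 0.908, -0.0034], [-0.0038, -0.002, -1.0]] q [-0.418  0.178 -0.594  0.796 -0.002  0.014] w 0.0545 F [ 1.4 -3.3  4.2] M [-0.93 -0.2   0.02]
```

Emit:
{"fn": "carry_out", "kwargs": {"moves": [{"dx": 0,"dy": 0,"dz": 0,"rx": 0,"ry": 0,"rz": 0.011,"jaw": 0}]}}

```text
t: 16.23
eef_pos: [0.446, -0.1281, 0.1171]
tool_rot: [[-0.877, 0.481, 0.002], [0.481, 0.877, -0.004], [-0.004, -0.002, -1.0]]
wrist_force: [0.5, -4.6, 5.1]
width: 0.0543
gripper_force: 43.9
```

```bash
python3 st.py
```

```text
16.225 [ 0.446  -0.1281  0.1171] [[-0.877, 0.4806, 0.0024], [0.4806, 0.877, -0.0035], [-0.0038, -0.0019, -1.0]] q [-0.418  0.178 -0.594  0.796 -0.002  0.083] w 0.0543 F [ 0.5 -4.6  5.1] M [-0.93 -0.04  0.12]
```

Emit:
{"fn": "carry_out", "kwargs": {"moves": [{"dx": 0,"dy": 0,"dz": 0,"rx": 0,"ry": 0,"rz": 0.011,"jaw": 0}]}}

```text
t: 16.35
eef_pos: [0.4461, -0.1283, 0.1171]
tool_rot: [[-0.842, 0.54, 0.003], [0.54, 0.842, -0.004], [-0.004, -0.002, -1.0]]
wrist_force: [1.2, -5.2, 4.0]
width: 0.0539
gripper_force: 43.8
```

```bash
python3 st.py
```

```text
16.35 [ 0.4461 -0.1283  0.1171] [[-0.842, 0.5395, 0.0025], [0.5395, 0.842, -0.0043], [-0.0045, -0.0023, -1.0]] q [-0.418  0.178 -0.594  0.795 -0.003  0.152] w 0.0539 F [ 1.2 -5.2  4. ] M [-1.22 -0.32  0.32]
```

Emit:
{"fn": "carry_out", "kwargs": {"moves": [{"dx": 0,"dy": 0,"dz": 0,"rx": 0,"ry": 0,"rz": 0.011,"jaw": 0}]}}

```text
t: 16.48
eef_pos: [0.4463, -0.1286, 0.1172]
tool_rot: [[-0.803, 0.596, 0.003], [0.596, 0.803, -0.005], [-0.005, -0.003, -1.0]]
wrist_force: [2.1, -6.6, 4.1]
width: 0.0538
gripper_force: 43.7
```

```bash
python3 st.py
```

```text
16.475 [ 0.4463 -0.1286  0.1172] [[-0.803, 0.596, 0.0028], [0.596, 0.803, -0.0054], [-0.0055, -0.0027, -1.0]] q [-0.418  0.178 -0.593  0.795 -0.004  0.22 ] w 0.0538 F [ 2.1 -6.6  4.1] M [-1.41 -0.22  0.43]
```

Emit:
{"fn": "carry_out", "kwargs": {"moves": [{"dx": 0,"dy": 0,"dz": 0,"rx": 0,"ry": 0,"rz": 0.011,"jaw": 0}]}}

```text
t: 16.6
eef_pos: [0.4461, -0.1284, 0.1171]
tool_rot: [[-0.759, 0.651, 0.002], [0.651, 0.759, -0.005], [-0.005, -0.002, -1.0]]
wrist_force: [0.6, -5.5, 5.2]
width: 0.0541
gripper_force: 43.9
```

```bash
python3 st.py
```

```text
16.6 [ 0.4461 -0.1284  0.1171] [[-0.7593, 0.6508, 0.0025], [0.6508, 0.7593, -0.0047], [-0.0049, -0.002, -1.0]] q [-0.418  0.178 -0.594  0.795 -0.003  0.29 ] w 0.0541 F [ 0.6 -5.5  5.2] M [-1.18 -0.13  0.09]
```

Emit:
{"fn": "carry_out", "kwargs": {"moves": [{"dx": 0,"dy": 0,"dz": 0,"rx": 0,"ry": 0,"rz": 0.011,"jaw": 0},{"dx": 0,"dy": 0,"dz": 0,"rx": 0,"ry": 0,"rz": 0.022,"jaw": 0},{"dx": 0,"dy": 0,"dz": 0,"rx": 0,"ry": 0,"rz": 0.033,"jaw": 0}]}}

```text
t: 16.98
eef_pos: [0.4458, -0.1285, 0.1171]
tool_rot: [[-0.609, 0.793, 0.002], [0.793, 0.609, -0.005], [-0.005, -0.002, -1.0]]
wrist_force: [0.9, -6.4, 5.4]
width: 0.0546
gripper_force: 43.8
```

```bash
python3 st.py
```

```text
16.975 [ 0.4458 -0.1285  0.1171] [[-0.6093, 0.7929, 0.0018], [0.7929, 0.6093, -0.0049], [-0.005, -0.0016, -1.0]] q [-0.418  0.178 -0.594  0.796 -0.004  0.497] w 0.0546 F [ 0.9 -6.4  5.4] M [-1.35 -0.05  0.31]
```

Emit:
{"fn": "carry_out", "kwargs": {"moves": [{"dx": 0,"dy": 0,"dz": 0,"rx": 0,"ry": 0,"rz": 0.011,"jaw": 0}]}}

```text
t: 17.1
eef_pos: [0.446, -0.1288, 0.1171]
tool_rot: [[-0.553, 0.833, 0.002], [0.833, 0.553, -0.006], [-0.006, -0.002, -1.0]]
wrist_force: [1.0, -6.9, 5.1]
width: 0.054
gripper_force: 43.8
```

```bash
python3 st.py
```

```text
17.1 [ 0.446  -0.1288  0.1171] [[-0.5535, 0.8329, 0.0021], [0.8328, 0.5535, -0.0059], [-0.0061, -0.0016, -1.0]] q [-0.418  0.178 -0.594  0.795 -0.005  0.566] w 0.054 F [ 1.  -6.9  5.1] M [-1.53 -0.17  0.48]
```

Emit:
{"fn": "carry_out", "kwargs": {"moves": [{"dx": 0,"dy": 0,"dz": 0,"rx": 0,"ry": 0,"rz": 0.011,"jaw": 0}]}}

```text
t: 17.23
eef_pos: [0.4458, -0.1286, 0.1171]
tool_rot: [[-0.494, 0.87, 0.002], [0.87, 0.494, -0.005], [-0.005, -0.001, -1.0]]
wrist_force: [0.3, -6.1, 6.2]
width: 0.0542
gripper_force: 43.9
```

```bash
python3 st.py
```

```text
17.225 [ 0.4458 -0.1286  0.1171] [[-0.4938, 0.8696, 0.0018], [0.8696, 0.4938, -0.0051], [-0.0053, -0.0009, -1.0]] q [-0.418  0.178 -0.594  0.796 -0.004  0.636] w 0.0542 F [ 0.3 -6.1  6.2] M [-1.21 -0.01  0.06]
```

Three clicks counted (torque drops at q6 ≈ -0.1, 0.25 and 0.6). I release and withdraw.

Emit:
{"fn": "carry_out", "kwargs": {"moves": [{"dx": 0,"dy": 0,"dz": 0,"rx": 0,"ry": 0,"rz": 0,"jaw": 0},{"dx": 0,"dy": 0,"dz": 0,"rx": 0,"ry": 0,"rz": 0,"jaw": 0},{"dx": 0,"dy": 0,"dz": 0,"rx": 0,"ry": 0,"rz": 0,"jaw": -1},{"dx": 0,"dy": 0,"dz": 0,"rx": 0,"ry": 0,"rz": 0,"jaw": -1},{"dx": 0,"dy": 0,"dz": 0,"rx": 0,"ry": 0,"rz": 0,"jaw": -1},{"dx": 0,"dy": 0,"dz": 0,"rx": 0,"ry": 0,"rz": 0,"jaw": -1},{"dx": 0,"dy": 0,"dz": -0.3,"rx": 0,"ry": 0,"rz": 0,"jaw": -1},{"dx": 0,"dy": 0,"dz": -0.7,"rx": 0,"ry": 0,"rz": 0,"jaw": -1},{"dx": 0,"dy": 0,"dz": -1,"rx": 0,"ry": 0,"rz": 0,"jaw": -1},{"dx": 0,"dy": 0,"dz": -1,"rx": 0,"ry": 0,"rz": 0,"jaw": -1}]}}

```text
t: 18.48
eef_pos: [0.4464, -0.1274, 0.2185]
tool_rot: [[-0.496, 0.868, 0.005], [0.868, 0.496, -0.002], [-0.005, 0.004, -1.0]]
wrist_force: [0.1, -1.2, -0.5]
width: 0.0857
gripper_force: 0.0
```

```bash
python3 - <<'E'
from h import *
for n in("scene","top"):
    I,D=robot.get_image(n); P=cloud(n,D).reshape(-1,3); P=P[(D.ravel()>0)&(np.hypot(P.reshape(-1,3)[:,0]-.4458,P.reshape(-1,3)[:,1]+.128)<.03)]
    t=P[(P[:,2]>.06)&(P[:,2]<.1)]; print(n,len(t),t.mean(0).round(4) if len(t) else "",np.percentile(t[:,2],[10,50,90]).round(4) if len(t) else "")
    if len(t)>20:
        u=t[t[:,2]>.069]; A=np.c_[u[:,:2]-u[:,:2].mean(0),np.ones(len(u))]; print("plane",np.linalg.lstsq(A,u[:,2],rcond=None)[0].round(3))
E
python3 st.py
```

```text
scene 619 [ 0.439  -0.1345  0.0731] [0.0651 0.0751 0.0769]
plane [0.039 0.043 0.075]
top 280 [ 0.4469 -0.1423  0.0736] [0.0707 0.074  0.0765]
plane [-0.007  0.088  0.074]
18.575 [ 0.4444 -0.1265  0.2156] [[-0.496, 0.8683, -0.0002], [0.8683, 0.496, 0.0002], [0.0002, -0.0001, -1.0]] q [-0.417  0.055 -0.487  1.029  0.     0.634] w 0.0855 F [-0.2  0.2  0.2] M [0.   0.02 0.03]
```

```bash
python3 -c "
from rig import robot
print(robot.job_done())"
```

```text
the job is handed in; nothing more can be done
None
```

The cell stands home in the tube, and the cap is down on the neck and turned through three ratchet clicks (counted from torque drops). The gripper is clear and I handed the job in at about 18.6 s; no verdict came back.

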